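Set the stock tags at the instrument assembly bench

TASK

Each parts bin on the rack has a hinged flip tag standing in front of it, red on one face and green on the other. With a light push of a fingertip, flip over every tag that is wrong, so that only the full bins show green and the nearly empty ones show red (green lies towards the bin, red towards the robot). Do not pinch the tags, leave those that are already right alone, and leave the bins and the other things on the bench where they are.

Things in the scene. Friction and masses are not known exactly. Their poses are not given: they have to be found in the camera images.
- rack: Fixed aluminium rack, 330 mm deep, 400 mm wide; x points from the tags to the bins, y to the left, z up. Origin at bench level below the middle of the line of tag hinges. Tag board in front (x -56 to +56 mm), top 38 mm above the bench; four bins behind, fronts at x = 117 mm. Four places 95 mm apart, at y = -142.5, -47.5, 47.5, 142.5 mm: each has one tag and, straight behind it, its bin.
- tag_a_hinge (a point): Middle of the hinge axis of flip tag A, 52 mm above the bench, fixed, axes as the rack's; at any of the four places. Tag A's leaf: plate 66 mm wide (y), 3 mm thick, 60 mm from hinge axis (along y) to free edge, edged with a loose 8 mm white nylon sleeve that rolls, 27 to 45 g, one face red, one green. It always rests sloping 25 degrees UP from the hinge, free edge 54 mm out and 25 mm above the axis.
- tag_a (a joint): Angle of tag A's leaf, rad: 0 = lying towards the robot (rack -x), red face up; 2.269 = lying towards its bin (rack +x), green face up; 1.134 = upright. Loose hinge, no spring: past upright it falls over by its weight and rests there. Starts green.
- tag_b_hinge (a point): Middle of the hinge axis of flip tag B, 52 mm above the bench, fixed, axes as the rack's; at any of the four places. Same make as tag A. Each leaf lies on the arms of two thin V-shaped cheeks, 54 mm free between them for a finger; the arms end 44 mm out and 19 mm above the hinge axis, short of the leaf's free edge.
- tag_b (a joint): Angle of tag B's leaf, rad: as tag A. A finger pointing down, its tip 12 mm above the hinge axis, set down beyond the leaf's free edge and drawn level until over the hinge axis, carries the leaf up and over. Starts red.
- tag_c_hinge (a point): Middle of the hinge axis of flip tag C, 52 mm above the bench, fixed, axes as the rack's; at any of the four places. Same make as tag A. Between the free edge of a leaf lying on the bin side and the bin, 62 mm are free.
- tag_c (a joint): Angle of tag C's leaf, rad: as tag A. Starts red.
- tag_d_hinge (a point): Middle of the hinge axis of flip tag D, 52 mm above the bench, fixed, axes as the rack's; at any of the four places. Same make as tag A. Leaves of neighbouring tags are 29 mm apart; an upright leaf reaches 112 mm above the bench.
- tag_d (a joint): Angle of tag D's leaf, rad: as tag A. Starts red.
- bin_rods: Blue open parts bin, 130 (x) x 84 (y) x 62 mm high (70 above the bench), low front, loose, heaped FULL of cream ceramic rods. Origin under the middle of its floor, axes parallel to the rack's; it can stand at any of the four places, 182 mm behind the hinge line, and belongs to the tag with the same rack y. To be left alone.
- bin_sleeves: Blue open parts bin, 130 (x) x 84 (y) x 62 mm high (70 above the bench), low front, loose, heaped FULL of bright steel sleeves. Origin under the middle of its floor, axes parallel to the rack's; it can stand at any of the four places, 182 mm behind the hinge line, and belongs to the tag with the same rack y. To be left alone.
- bin_pins: Blue open parts bin, 130 (x) x 84 (y) x 62 mm high (70 above the bench), low front, loose, almost EMPTY, three brass pins left on its floor. Origin under the middle of its floor, axes parallel to the rack's; it can stand at any of the four places, 182 mm behind the hinge line, and belongs to the tag with the same rack y. To be left alone.
- bin_screws: Blue open parts bin, 130 (x) x 84 (y) x 62 mm high (70 above the bench), low front, loose, almost EMPTY, three dark screws left on its floor. Origin under the middle of its floor, axes parallel to the rack's; it can stand at any of the four places, 182 mm behind the hinge line, and belongs to the tag with the same rack y. To be left alone.
- driver: Black-handled screwdriver, 170 mm long, lying loose on the bench right of the rack; origin at its middle, x along it. To be left alone.
- bracket: Machined aluminium bracket, foot 100 x 50 mm, 115 mm high, standing loose on the bench left of the rack; origin under the middle of its foot. To be left alone.
- spacer: White ceramic spacer, a cylinder 24 mm across and 50 mm high, standing loose on the bench just in front of the tag board; origin at the centre of its underside. To be left alone.

How it is judged:
At the end, for the whole second after the job is handed in: The tags of the two full bins lie towards the bins, green up (joint above 2.1 rad), the tags of the two nearly empty bins lie towards the robot, red up (joint below 0.15 rad), all at rest (under 0.2 rad/s), and no bin is more than 15 mm from where it stood (((y of tag_a_hinge in the frame of bin_rods between -0.045 and 0.045 m and value of joint tag_a above 2.1 rad) or (y of tag_b_hinge in the frame of bin_rods between -0.045 and 0.045 m and value of joint tag_b above 2.1 rad) or (y of tag_c_hinge in the frame of bin_rods between -0.045 and 0.045 m and value of joint tag_c above 2.1 rad) or (y of tag_d_hinge in the frame of bin_rods between -0.045 and 0.045 m and value of joint tag_d above 2.1 rad)) and ((y of tag_a_hinge in the frame of bin_sleeves between -0.045 and 0.045 m and value of joint tag_a above 2.1 rad) or (y of tag_b_hinge in the frame of bin_sleeves between -0.045 and 0.045 m and value of joint tag_b above 2.1 rad) or (y of tag_c_hinge in the frame of bin_sleeves between -0.045 and 0.045 m and value of joint tag_c above 2.1 rad) or (y of tag_d_hinge in the frame of bin_sleeves between -0.045 and 0.045 m and value of joint tag_d above 2.1 rad)) and ((y of tag_a_hinge in the frame of bin_pins between -0.045 and 0.045 m and value of joint tag_a below 0.15 rad) or (y of tag_b_hinge in the frame of bin_pins between -0.045 and 0.045 m and value of joint tag_b below 0.15 rad) or (y of tag_c_hinge in the frame of bin_pins between -0.045 and 0.045 m and value of joint tag_c below 0.15 rad) or (y of tag_d_hinge in the frame of bin_pins between -0.045 and 0.045 m and value of joint tag_d below 0.15 rad)) and ((y of tag_a_hinge in the frame of bin_screws between -0.045 and 0.045 m and value of joint tag_a below 0.15 rad) or (y of tag_b_hinge in the frame of bin_screws between -0.045 and 0.045 m and value of joint tag_b below 0.15 rad) or (y of tag_c_hinge in the frame of bin_screws between -0.045 and 0.045 m and value of joint tag_c below 0.15 rad) or (y of tag_d_hinge in the frame of bin_screws between -0.045 and 0.045 m and value of joint tag_d below 0.15 rad)) and velocity of joint tag_a between -0.2 and 0.2 rad/s and velocity of joint tag_b between -0.2 and 0.2 rad/s and velocity of joint tag_c between -0.2 and 0.2 rad/s and velocity of joint tag_d between -0.2 and 0.2 rad/s and distance of each of bin_rods, bin_sleeves, bin_pins, bin_screws from where it was at the start of the episode below 0.015 m); the robot touches nothing.
It fails at once if a tag that already told the truth was turned ((y of tag_b_hinge in the frame of bin_pins between -0.045 and 0.045 m and value of joint tag_b above 0.6 rad) or (y of tag_b_hinge in the frame of bin_screws between -0.045 and 0.045 m and value of joint tag_b above 0.6 rad) or (y of tag_c_hinge in the frame of bin_pins between -0.045 and 0.045 m and value of joint tag_c above 0.6 rad) or (y of tag_c_hinge in the frame of bin_screws between -0.045 and 0.045 m and value of joint tag_c above 0.6 rad) or (y of tag_d_hinge in the frame of bin_pins between -0.045 and 0.045 m and value of joint tag_d above 0.6 rad) or (y of tag_d_hinge in the frame of bin_screws between -0.045 and 0.045 m and value of joint tag_d above 0.6 rad)).
It fails at once if a tag was pinched, or pushed harder than 15 N (contact force between the fingers and tag_a above 15 N or contact force between the fingers and tag_b above 15 N or contact force between the fingers and tag_c above 15 N or contact force between the fingers and tag_d above 15 N).
It fails at once if a bin was lifted or shoved more than 15 mm (distance of any of bin_rods, bin_sleeves, bin_pins, bin_screws from where it was at the start of the episode above 0.015 m).
It fails at once if the screwdriver, the bracket or the spacer was lifted, knocked over or moved more than 20 mm (distance of any of driver, bracket, spacer from where it was at the start of the episode above 0.02 m or angle between any of spacer, bracket's own z axis and vertical above 0.4 rad).
It also fails if it takes over 45 s, if anything falls off the work surface, if the arm or the gripper's body presses on something with over 40 N, if the wrist force passes 120 N, or if a joint passes its speed limit or range.

ROBOT

A 7-joint arm with a two-finger parallel gripper is mounted at the origin on the work surface. World frame = base frame: x ahead of the robot, y to its left, z up, the work surface at z = 0. Lengths are in m, angles in rad, forces in N, time in s.
With the tool pointing down it reaches from about 0.425 to 0.875 m from the base axis. Payload 8.4 kg.
Tool frame: the origin (TCP) lies at the very end of the fingers, on their centre line; the grasp point (between the pads) lies 19 mm behind it (arm.grip_depth is the distance from the TCP to the grasp point, in m); z points along the fingers, y is the direction in which the jaws open and shut (so a half turn about z gives the same grasp; the last joint's range is limited). The gripper opens to 85 mm and grips with 20 to 120 N. Pads are 22 mm wide; open, the fingers measure 114 mm over their backs; the gripper's body (76 mm by 85 mm) begins 54 mm behind the grasp point. The pads swing forward as they close: fully open they stand 13 mm farther back than shut.
Start: joints at [-1.327, 0.333, 0.04, 1.465, -0.013, 1.343, -0.059], TCP at [0.218, 0.612, 0.231] pointing down, gripper open.
Joint ranges: [-2.58, 2.58], [-0.38, 2.09], [-1.3, 1.39], [0.25, 2.4], [-1.5, 4.64], [0.08, 2.09], [-2.65, 2.65]. Speed limits (rad/s): [2.22, 2.22, 2.79, 2.79, 3.14, 3.14, 3.14].

INTERFACE

Orientations are given as a 3x3 rotation matrix whose columns are the frame's x, y, z axes.
In Python, from rig import arm gives the robot as it stands.
- The arm moves only by the tool step_arm, never from a script. Its argument "increments" is a list that holds one entry, the list of rows, each a list of 7 numbers: the turn, a rotation vector about the world's x, y, z in rad, then the shift along the world's x, y, z in mm, then the opening in per cent of the stroke, from 0 (shut) to 100 (fully open). In form: [[[rx, ry, rz, tx, ty, tz, gripper], ...]]. A call has 1 to 8 rows; each row is the pose to reach, as a shift and turn from the pose measured when the call began; what a row does not reach only later rows make up. A row lasts 1/8 s, in which the tool goes at most 62.5 mm and 10.7 degrees, less where a joint would pass 70% of its speed; a pose out of reach is approached as far as the arm can. A call with a gripper value outside its range is refused whole. The fingers move at their own pace and stop on an object; "squeeze" is the grip in N (left out, the last holds). Time passes only in rows, so rows that repeat a pose let the fingers close. It gives the time, the measured TCP pose, the force and the opening at its end, in the units of the state.
- arm.sense(): the state, without advancing time (a new reading comes with each control period).
- arm.capture(name): name is "scene" or "top" or "wrist"; returns a dict with "image" (400x640x3 uint8, red, green, blue), "depth" (400x640 float32, m along the optical axis (not along the pixel's ray), 0 where there is no reading), "vertical_fov" (degrees; the focal length in pixels is half the picture's height over the tangent of half this angle, whatever the lens; pixels are square), "cx", "cy" (the principal point, pixels), "rvec" (rotation vector, rad) and "tvec" (3), from world to camera coordinates, as OpenCV has them; the wrist camera has in their place "tool_from_camera" (4x4, takes a point from camera to tool coordinates, whose origin is the TCP and whose axes are the flange's). Camera axes: x right, y down, z forward; pixel columns grow to the right and rows downward; lengths in m; the calibration is good to about 2 mm. The wrist camera is an equidistant fisheye: a pixel r from the principal point sees the ray r / f radians off the axis. A picture is of the moment at which its call begins: read the wrist's pose just before it.
- arm.job_done(): hands the job in, once; it reports no verdict.
Trained networks look in a picture, given as the dict that the camera call returned (one of the last four; its "shot" number tells which), for a name from the list of things; names that differ only in an ending like _2 or _b are one class to them, and where a whole thing is asked for, a point or a joint stands for the part that bears it (a point fixed in the world has none). Each returns a list of dicts, best first, with "confidence" (0 to 1); they miss things now and then, are a little off and sometimes report something else, mostly with a low value. They report only what shows in the picture. A call takes as long as a camera call.
- arm.silhouettes(picture, target): "pixels" (400x640 bool, what is visible of it) and "box" ([centre column, centre row, width, height] in pixels, round what is visible of it).
The state is a dict: "t": time; "joint_positions": joint angles; "joint_vel": joint speeds; "joint_torque": joint torques, N m; "tcp_pos": TCP position; "tcp_rot": TCP orientation; "wrist_force": force on the tool from outside, world axes, zero at the start; "wrist_torque": the same for the moment, N m; "gripper_width": finger opening in m.
Only numpy, scipy, OpenCV 4.12 (cv2) and the standard library are available. Lean on these libraries where they do the work, as an engineer would, in place of code of your own. Each camera call takes 0.05 s, during which the arm holds its last target.

## Working session

There is one attempt and no reset: what is moved stays moved. The work goes in short steps, Python scripts to look and compute and a tool call to move; the robot and the scene stay as the last step left them, time stands still between calls to the robot, and variables do not carry over. Pictures are saved under pics/ and viewed, and the job is handed in when it is done.

Besides the shell and the picture viewer there is one more tool, called after "Request:" as a command line: name --argument value ..., lists and objects as JSON in quotes. step_arm: Moves the arm, as the interface text tells. Its arguments: {"type":"object","properties":{"increments":{"type":"array","items":{"type":"array","items":{"type":"array","items":{"type":"number"}}}},"squeeze":{"type":"number"}},"required":["increments"]}

```bash
mkdir -p pics; ls; python3 - <<'E'
from rig import arm
import cv2,numpy as np
s=arm.sense(); print(s['t'],s['tcp_pos'],s['tcp_rot'],s['gripper_width'])
for n in ['scene','top']:
    p=arm.capture(n); cv2.imwrite(f'pics/{n}0.png',p['image'][:,:,::-1])
    print(n,p['vertical_fov'],p['cx'],p['cy'],p['rvec'],p['tvec'])
    for t in ['rack','tag_a','bin_rods','bin_sleeves','bin_pins','bin_screws','spacer','bracket','driver']:
        try: print(t,[(np.round(d['box']),round(d['confidence'],2)) for d in arm.silhouettes(p,t)])
        except Exception as e: print(t,e)
E
```

```text
pics
0.0 [0.21838897 0.6117396  0.23042041] [[-9.41788146e-01  3.36206658e-01 -4.14442586e-04]
 [ 3.36206887e-01  9.41786877e-01 -1.55139651e-03]
 [-1.31273248e-04 -1.60042530e-03 -9.99998711e-01]] 0.08552715449551837
scene 42.15843664824247 321.28809870255105 206.9510778438904 [ 2.3686762   0.56564941 -0.23772768] [-0.57941838 -0.12758255  1.3509811 ]
rack [(array([317., 280., 217., 204.]), 0.78), (array([259., 295.,  36.,  33.]), 0.53), (array([276., 216.,  35.,  38.]), 0.34), (array([284., 216.,  51.,  46.]), 0.25)]
tag_a [(array([255., 247.,  37.,  38.]), 0.98), (array([292., 187.,  34.,  32.]), 0.69), (array([258., 292.,  38.,  30.]), 0.67), (array([274., 214.,  33.,  37.]), 0.55), (array([350., 290.,  81.,  60.]), 0.5), (array([368., 165.,  43.,  47.]), 0.18)]
bin_rods [(array([382., 219.,  75.,  54.]), 0.7)]
bin_sleeves [(array([364., 255.,  74.,  57.]), 0.62), (array([225., 371.,  16.,  59.]), 0.49)]
bin_pins [(array([364., 255.,  74.,  55.]), 0.64), (array([349., 289.,  77.,  56.]), 0.56), (array([263., 253.,  55.,  45.]), 0.5)]
bin_screws [(array([332., 330.,  83.,  63.]), 
[... 199 characters left out ...]
079956007565 [ 2.09676495 -2.15089637  0.15846187] [0.06038372 0.59804799 1.08338436]
rack [(array([349., 174., 155., 117.]), 0.89)]
tag_a [(array([336., 216.,  24.,  24.]), 0.88), (array([374., 204.,  29.,  40.]), 0.67), (array([301., 220.,  27.,  20.]), 0.62), (array([405., 190.,  24.,  27.]), 0.55)]
bin_rods [(array([294., 146.,  37.,  54.]), 0.59)]
bin_sleeves [(array([328., 141.,  34.,  59.]), 0.85)]
bin_pins [(array([359., 137.,  35.,  56.]), 0.8)]
bin_screws [(array([398., 134.,  36.,  54.]), 0.88)]
spacer [(array([304., 249.,   6.,  10.]), 0.64)]
bracket [(array([244., 178.,  24.,  45.]), 0.62), (array([336., 214.,  24.,  19.]), 0.54)]
driver [(array([455., 187.,  46.,  41.]), 0.61)]
```

```bash
python3 - <<'E'
import cv2
a=cv2.imread('pics/scene0.png'); b=cv2.imread('pics/top0.png')
cv2.imwrite('pics/sc.png',cv2.resize(a[130:400,190:460],(780,600*780//780),interpolation=cv2.INTER_CUBIC)[:600])
cv2.imwrite('pics/tc.png',cv2.resize(b[90:270,220:490],None,fx=2.9,fy=2.9,interpolation=cv2.INTER_CUBIC))
E
```

```text
(no output)
```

View pics/sc.png

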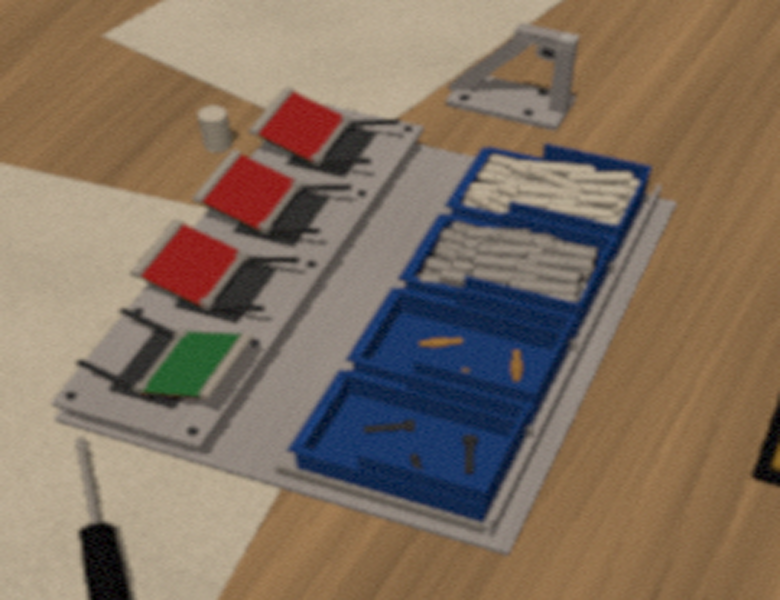

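View pics/tc.png

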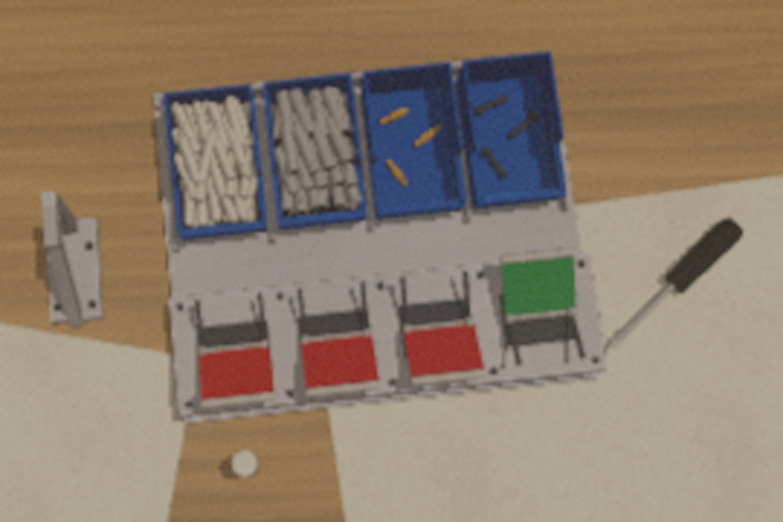

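The scene shows, from left to right, rods (full, red), sleeves (full, red), pins (empty, red) and screws (empty, green). So I need to flip places +142.5 and +47.5 to the bin side and place -142.5 to the robot side. Next I locate the rack.

```bash
cat > h.py <<'E'
import numpy as np,cv2
def K(p):
    f=200/np.tan(np.radians(p['vertical_fov']/2)); return np.array([[f,0,p['cx']],[0,f,p['cy']],[0,0,1]])
def toworld(p,u,v,d):
    k=K(p); R,_=cv2.Rodrigues(np.array(p['rvec'])); 
    c=np.stack([(u-k[0,2])/k[0,0]*d,(v-k[1,2])/k[1,1]*d,d]); return (R.T@(c-np.array(p['tvec']).reshape(3,1))).T
def blobs(p):
    im=cv2.GaussianBlur(p['image'],(3,3),0).astype(int); r,g,b=im[...,0],im[...,1],im[...,2]; out=[]
    for n,m in (('red',(r>1.8*g)&(r>1.8*b)&(r>60)),('green',(g>1.5*r)&(g>1.3*b)&(g>50))):
        N,l,s,c=cv2.connectedComponentsWithStats(m.astype(np.uint8))
        for i in range(1,N):
            if s[i,4]>100: out.append((n,c[i],l==i,s[i,4]))
    return out
E
python3 - <<'E'
from rig import arm
from h import *
from scipy.optimize import least_squares
P={n:arm.capture(n) for n in('scene','top')}
obs=[]
for n,p in P.items():
    for c,ce,m,a in blobs(p):
        v,u=np.nonzero(m); d=p['depth'][m]; ok=d>0
        w=toworld(p,u[ok].astype(float),v[ok].astype(float),d[ok]); print(n,c,ce.round(1),a,np.median(w,0).round(4)); obs.append((n,c,ce))
# assign
A=[]
for n in P:
    r=[(c,ce) for nn,c,ce in obs if nn==n and c=='red']; g=[ce for nn,c,ce in obs if nn==n and c=='green']
    r=[x[1] for x in r]; r.sort(key=lambda q:q[1] if n=='scene' else q[0])
    for y,q in zip((.1425,.0475,-.0475),r): A.append((n,-1,y,q))
    for q in g: A.append((n,1,-.1425,q))
def res(x,full=False):
    X,Y,t,l=x; o=[]
    for n,s,y,q in A:
        p=P[n]; a=np.radians(25)
        L=np.array([s*l*np.cos(a),y,.052+l*np.sin(a)+.0015]); w=np.array([X+np.cos(t)*L[0]-np.sin(t)*L[1],Y+np.sin(t)*L[0]+np.cos(t)*L[1],L[2]])
        pr,_=cv2.projectPoints(w.reshape(1,3),np.array(p['rvec']),np.array(p['tvec']),K(p),None); o.append(pr.ravel()-q)
    return np.array(o).ravel()
for sel in ('both','scene','top'):
    A0=A; A=[a for a in A if sel=='both' or a[0]==sel]
    s=least_squares(res,[.6,0,0,.028],x_scale=.01,loss='soft_l1'); print(sel,s.x.round(4),np.abs(s.fun).max(),s.fun.round(1)); A=A0
    if sel=='both': b=s.x
X,Y,t,l=b
for x,y in [(-.08,.1425),(0,.1425),(-.08,.0475),(0,.0475),(.08,-.1425),(0,-.1425)]:
    print((x,y),np.round([X+np.cos(t)*x-np.sin(t)*y,Y+np.sin(t)*x+np.cos(t)*y],4))
for n in ('spacer',):
    p=P['top']; q=arm.silhouettes(p,n); 
    if q:
        m=q[0]['pixels'];v,u=np.nonzero(m);d=p['depth'][m];ok=d>0;print(n,np.median(toworld(p,u[ok]*1.,v[ok]*1.,d[ok]),0))
E
```

```text
scene red [38.8 16.9] 413 [ 0.0437 -0.0143  0.4164]
scene red [18.9 55.6] 146 [-0.0622 -0.0328  0.3058]
scene red [38.9 70.2] 710 [ 0.0144 -0.05    0.3001]
scene red [ 44.7 111.6] 128 [-0.0213 -0.0623  0.1888]
scene red [ 92.4 171. ] 2260 [ 0.0641 -0.0727  0.0131]
scene red [293.7 186.5] 500 [0.5399 0.083  0.0657]
scene red [275.6 215.9] 580 [ 0.5474 -0.0117  0.0658]
scene red [255.6 248.8] 669 [ 0.556  -0.1062  0.0653]
scene green [255.4 293.5] 488 [ 0.6122 -0.197   0.0655]
top red [372.2 210.4] 364 [ 0.5542 -0.1033  0.0638]
top red [336.5 214.2] 368 [ 0.5467 -0.0081  0.0642]
top red [300.9 218.1] 367 [0.5387 0.0855 0.0644]
top red [318.9 393.5] 398 [0.0867 0.0511 0.0109]
top red [354.4 392.4] 263 [ 0.0878 -0.0403  0.0104]
top green [405.2 188.3] 371 [ 0.6117 -0.193   0.0627]
both [ 0.407  -0.0568 -0.1947  0.3196] 190.06019953115194 [121.5  66.7 109.3  47.6  54.4  54.2  -0.2  -1.8 -24.4 169.8   0.2   2.6
  25.7 190.1  33.5 -31.9]
scene [ 0.2782 -0.0857 -0.1415  0.4886] 57.465484432186344 [ 14.6  16.1   0.   -4.7 -57.5   0.1   0.   -0.1]
top [ 0.5748 -0.0231  0.012   0.038 ] 176.59748988882725 [-1.280e+01  1.000e-01  5.300e+00 -1.766e+02  2.400e+01  1.300e+00
 -1.020e+01  1.000e-01]
(-0.08, 0.1425) [0.3561 0.0985]
(0, 0.1425) [0.4345 0.083 ]
(-0.08, 0.0475) [0.3377 0.0053]
(0, 0.0475) [ 0.4162 -0.0102]
(0.08, -0.1425) [ 0.4579 -0.212 ]
(0, -0.1425) [ 0.3794 -0.1966]
spacer [0.45819719 0.0800326  0.04793096]
```

```bash
python3 - <<'E'
from rig import arm
from h import *
from scipy.optimize import least_squares
P={n:arm.capture(n) for n in('scene','top')}
A=[]
for n,p in P.items():
    for c,ce,m,a in blobs(p):
        v,u=np.nonzero(m); d=p['depth'][m]; ok=d>0
        w=np.median(toworld(p,u[ok].astype(float),v[ok].astype(float),d[ok]),0)
        if w[0]<.45: continue
        y=min((.1425,.0475,-.0475,-.1425),key=lambda q:abs(q-(w[1]+.0555)) ) if c=='red' else -.1425
        A.append((n,-1 if c=='red' else 1,y,ce)); print(n,c,y,w.round(3))
def res(x):
    X,Y,t,l=x; o=[]
    for n,s,y,q in B:
        p=P[n]; a=np.radians(25)
        L=np.array([s*l*np.cos(a),y,.052+l*np.sin(a)+.0015]); w=np.array([X+np.cos(t)*L[0]-np.sin(t)*L[1],Y+np.sin(t)*L[0]+np.cos(t)*L[1],L[2]])
        pr,_=cv2.projectPoints(w.reshape(1,3),np.array(p['rvec']),np.array(p['tvec']),K(p),None); o.append(pr.ravel()-q)
    return np.array(o).ravel()
def W(b,x,y):
    X,Y,t,l=b; return np.round([X+np.cos(t)*x-np.sin(t)*y,Y+np.sin(t)*x+np.cos(t)*y],4)
for sel in ('scene','top','both'):
    B=[a for a in A if sel=='both' or a[0]==sel]
    s=least_squares(res,[.58,-.05,.085,.028],x_scale=.01); b=s.x; print(sel,b.round(4),s.fun.round(1))
for x,y in [(-.08,.1425),(0,.1425),(-.08,.0475),(0,.0475),(.08,-.1425),(0,-.1425)]: print((x,y),W(b,x,y))
# check: bins
p=P['top']
for n,y in zip(('bin_rods','bin_sleeves','bin_pins','bin_screws'),(.1425,.0475,-.0475,-.1425)):
    q=arm.silhouettes(p,n)
    if q:
        m=q[0]['pixels'];v,u=np.nonzero(m);d=p['depth'][m];ok=d>0;w=toworld(p,u[ok]*1.,v[ok]*1.,d[ok]);print(n,w.mean(0).round(3),W(b,.182,y))
E
```

```text
scene red 0.1425 [0.54  0.083 0.066]
scene red 0.0475 [ 0.548 -0.011  0.065]
scene red -0.0475 [ 0.556 -0.107  0.066]
scene green -0.1425 [ 0.613 -0.197  0.066]
top red -0.0475 [ 0.554 -0.103  0.063]
top red 0.0475 [ 0.547 -0.009  0.064]
top red 0.1425 [0.539 0.085 0.064]
top green -0.1425 [ 0.612 -0.193  0.063]
scene [ 0.5758 -0.0562  0.0847  0.0269] [ 0.  -0.2 -0.   0.1 -0.   0.1  0.  -0. ]
top [ 0.5749 -0.0536  0.0852  0.0269] [ 0.1 -0.1 -0.1  0.  -0.3  0.1  0.3 -0. ]
both [ 0.575  -0.0549  0.0884  0.0263] [-0.  -0.5  0.1 -0.3  0.3 -0.3  0.  -0.7  0.5 -0.4  0.4 -0.2  0.3  0.
  0.7 -0. ]
(-0.08, 0.1425) [0.4827 0.08  ]
(0, 0.1425) [0.5624 0.087 ]
(-0.08, 0.0475) [ 0.4911 -0.0147]
(0, 0.0475) [ 0.5708 -0.0076]
(0.08, -0.1425) [ 0.6672 -0.1898]
(0, -0.1425) [ 0.5875 -0.1968]
bin_rods [0.742 0.103 0.051] [0.7437 0.1031]
bin_sleeves [0.75  0.009 0.053] [0.7521 0.0085]
bin_pins [ 0.768 -0.087  0.022] [ 0.7604 -0.0861]
bin_screws [ 0.776 -0.183  0.024] [ 0.7688 -0.1808]
```

Both cameras agree on the rack at (0.575, -0.055) with yaw about 0.087, and the bins match. Now I approach with the fingers shut, staying high.

Request:
step_arm --increments '[[[0,0,0.05,25,-50,0,0],[0,0,0.1,50,-100,0,0],[0,0,0.15,75,-150,0,0],[0,0,0.2,100,-200,0,0],[0,0,0.25,125,-250,0,0],[0,0,0.3,150,-300,0,0],[0,0,0.35,175,-350,0,0],[0,0,0.4,200,-400,0,0]]]' --squeeze 20

```text
t: 2.45
tcp_pos: [0.4191, 0.2104, 0.2316]
tcp_rot: [[-0.998, -0.059, 0.001], [-0.059, 0.998, 0.001], [-0.001, 0.001, -1.0]]
wrist_force: [0.6, -0.2, 0.1]
gripper_width: 0.0003
```

Request:
step_arm --increments '[[[0,0,0.01,20,-40,-10,0],[0,0,0.02,42,-85,-30,0],[0,0,0.03,60,-120,-70,0],[0,0,0.03,66,-130,-100,0],[0,0,0.03,66,-130,-112,0],[0,0,0.03,66,-130,-112,0]]]'

```text
t: 3.2
tcp_pos: [0.4846, 0.0812, 0.1195]
tcp_rot: [[-0.996, -0.09, -0.0], [-0.09, 0.996, 0.001], [0.0, 0.001, -1.0]]
wrist_force: [0.3, 0.2, 0.0]
gripper_width: 0.0002
```

```bash
python3 - <<'E'
from rig import arm
from h import *
s=arm.sense(); print(s['t'],s['tcp_pos'].round(4) if hasattr(s['tcp_pos'],'round') else s['tcp_pos'],s['wrist_force'])
w=arm.capture('wrist'); p=arm.capture('scene')
cv2.imwrite('pics/w1.png',w['image'][:,:,::-1]); cv2.imwrite('pics/s1.png',cv2.resize(p['image'][80:350,160:480,::-1],None,fx=2.2,fy=2.2))
E
```

```text
3.2 [0.4846 0.0812 0.1195] [0.31957192 0.17190498 0.03638644]
```

View pics/w1.png

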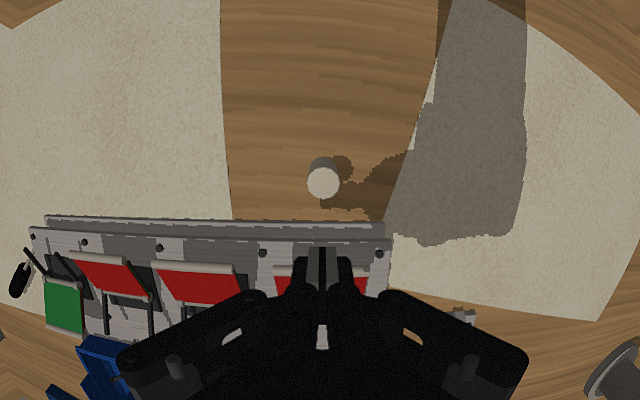

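View pics/s1.png

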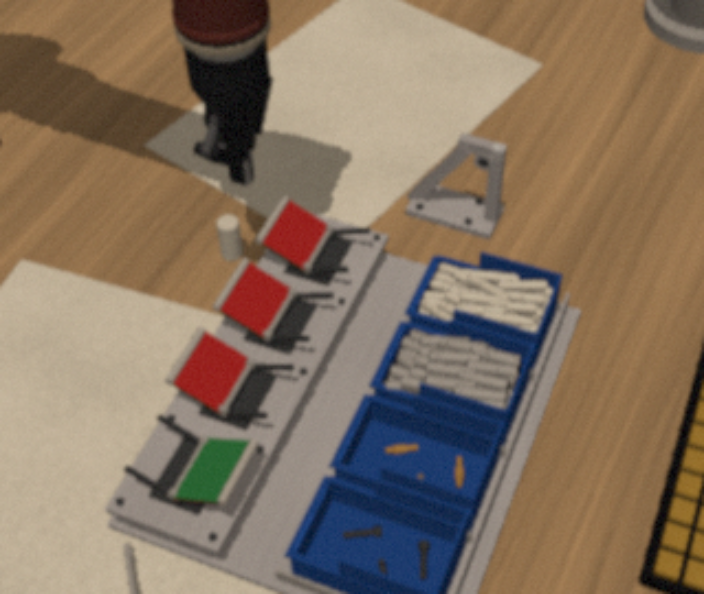

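The finger is in line with the left tag (wrist picture: finger at column 322, tag spans 275–370) and clear of the spacer. Next I lower it to 12 mm above the hinge axis.

Request:
step_arm --increments '[[[0,0,0,0,0,-25,0],[0,0,0,0,0,-45,0],[0,0,0,0,0,-55,0],[0,0,0,0,0,-55,0]]]'

```text
t: 3.8
tcp_pos: [0.4855, 0.082, 0.066]
tcp_rot: [[-0.996, -0.091, 0.002], [-0.091, 0.996, 0.002], [-0.002, 0.001, -1.0]]
wrist_force: [0.2, -0.0, 0.6]
gripper_width: -0.0003
```

Request:
step_arm --increments '[[[0,0,0,10,1,0,0],[0,0,0,20,2,0,0],[0,0,0,30,3,0,0],[0,0,0,40,3.5,0,0],[0,0,0,50,4,0,0],[0,0,0,60,5,0,0],[0,0,0,70,6,0,0],[0,0,0,80,6,0,0]]]'

```text
t: 4.8
tcp_pos: [0.5662, 0.0881, 0.066]
tcp_rot: [[-0.996, -0.091, 0.002], [-0.091, 0.996, 0.002], [-0.002, 0.001, -1.0]]
wrist_force: [-0.3, -0.1, -0.2]
gripper_width: -0.0
```

```bash
python3 - <<'E'
from rig import arm
from h import *
s=arm.sense(); print(s['t'],s['tcp_pos'],s['wrist_force'])
p=arm.capture('scene')
cv2.imwrite('pics/s2.png',cv2.resize(p['image'][80:350,160:480,::-1],None,fx=2.2,fy=2.2))
E
```

```text
4.8 [0.5661685  0.08810733 0.0659776 ] [-0.27600474 -0.14038787 -0.23193086]
```

View pics/s2.png

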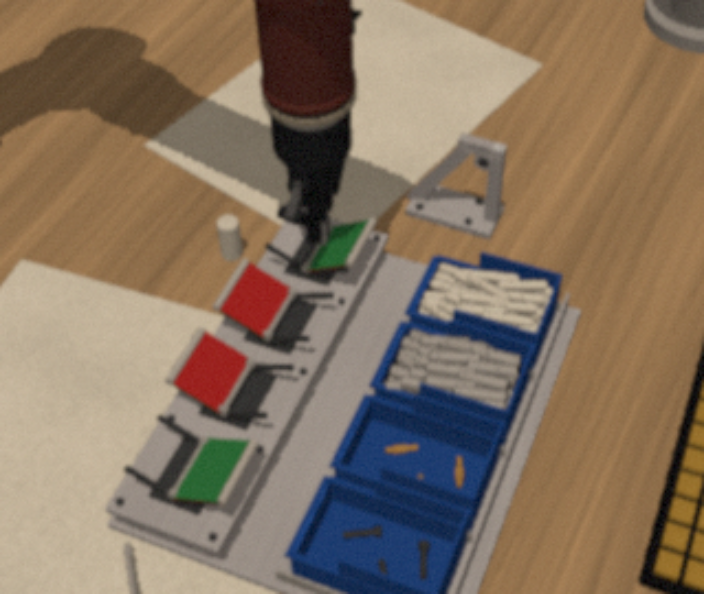

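The first tag has gone over to green (crop pixel about (335,245)). I lift straight up and move to the second place.

Request:
step_arm --increments '[[[0,0,0,0,0,25,0],[0,0,0,0,0,60,0],[0,0,0,-5,-5,75,0],[0,0,0,-30,-40,75,0],[0,0,0,-55,-75,75,0],[0,0,0,-73,-103,75,0],[0,0,0,-73,-103,70,0],[0,0,0,-73,-103,55,0]]]'

```text
t: 5.85
tcp_pos: [0.4949, -0.0143, 0.1209]
tcp_rot: [[-0.996, -0.091, 0.004], [-0.091, 0.996, 0.002], [-0.005, 0.002, -1.0]]
wrist_force: [-0.0, 0.0, -0.2]
gripper_width: 0.0002
```

```bash
python3 - <<'E'
from rig import arm
from h import *
s=arm.sense(); print(s['t'],s['tcp_pos'],s['wrist_force'])
w=arm.capture('wrist'); p=arm.capture('scene')
cv2.imwrite('pics/w3.png',w['image'][:,:,::-1]); cv2.imwrite('pics/s3.png',cv2.resize(p['image'][80:350,160:480,::-1],None,fx=2.2,fy=2.2))
E
```

```text
5.85 [ 0.49486896 -0.0143267   0.12087218] [-0.03305084  0.01703544 -0.22965721]
```

View pics/w3.png

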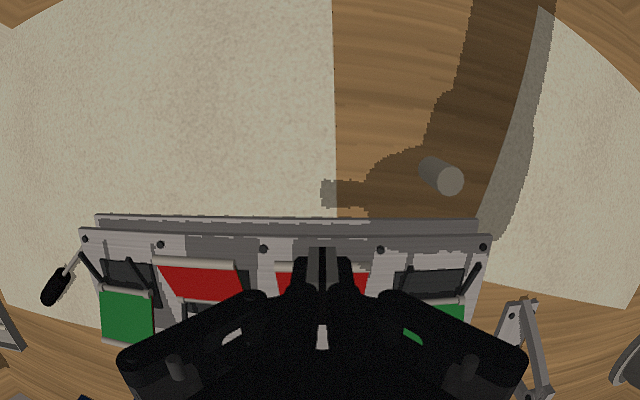

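View pics/s3.png

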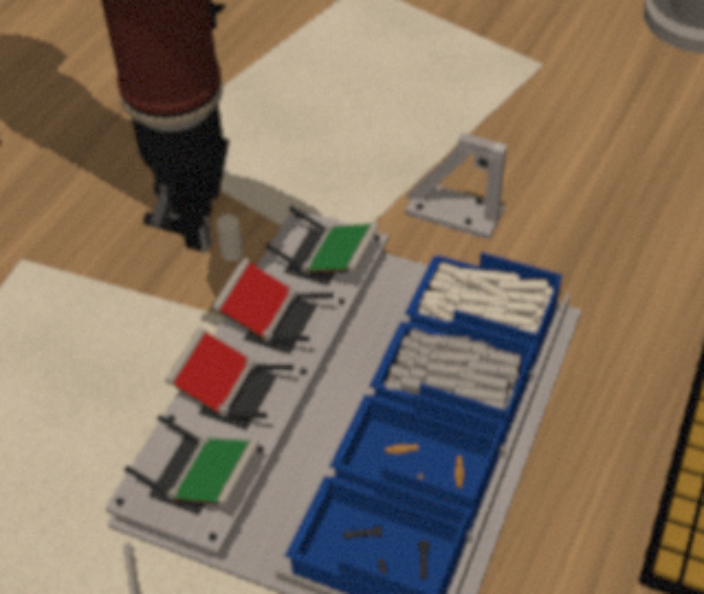

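The left tag rests green and the finger is in line with tag 2 (wrist column 322, red spans 275–368). I lower it and sweep again.

Request:
step_arm --increments '[[[0,0,0,-2,0,-25,0],[0,0,0,-2,0,-45,0],[0,0,0,-2,0,-56,0],[0,0,0,-2,0,-56,0]]]'

```text
t: 6.45
tcp_pos: [0.4911, -0.0139, 0.0624]
tcp_rot: [[-0.996, -0.093, -0.002], [-0.093, 0.996, -0.0], [0.002, 0.0, -1.0]]
wrist_force: [-0.6, 0.7, -0.1]
gripper_width: -0.0
```

Request:
step_arm --increments '[[[0,0,0,10,1,0,0],[0,0,0,20,2,0,0],[0,0,0,30,3,0,0],[0,0,0,40,3.5,0,0],[0,0,0,50,4,0,0],[0,0,0,60,5,0,0],[0,0,0,70,6,0,0],[0,0,0,80,6,0,0]]]'

```text
t: 7.45
tcp_pos: [0.5717, -0.0078, 0.0623]
tcp_rot: [[-0.996, -0.093, -0.002], [-0.093, 0.996, -0.0], [0.002, 0.0, -1.0]]
wrist_force: [0.4, -0.3, -0.6]
gripper_width: 0.0001
```

Request:
step_arm --increments '[[[0,0,0,0,0,30,0],[0,0,0,0,0,70,0],[0,0,0,5,-10,85,0],[0,0,0,25,-50,85,0],[0,0,0,50,-95,85,0],[0,0,0,75,-140,85,0],[0,0,0,95,-182,85,0],[0,0,0,95,-182,80,0]]]'

```text
t: 8.45
tcp_pos: [0.6665, -0.1956, 0.1414]
tcp_rot: [[-0.996, -0.087, -0.002], [-0.087, 0.996, -0.003], [0.003, -0.003, -1.0]]
wrist_force: [-0.5, 0.5, 0.6]
gripper_width: 0.0
```

```bash
python3 - <<'E'
from rig import arm
from h import *
s=arm.sense(); print(s['t'],s['tcp_pos'],s['wrist_force'])
w=arm.capture('wrist'); p=arm.capture('scene')
cv2.imwrite('pics/w4.png',w['image'][:,:,::-1]); cv2.imwrite('pics/s4.png',cv2.resize(p['image'][80:350,160:480,::-1],None,fx=2.2,fy=2.2))
E
```

```text
8.45 [ 0.66652595 -0.19561332  0.14140696] [-0.45955946  0.54324052  0.57553176]
```

View pics/w4.png

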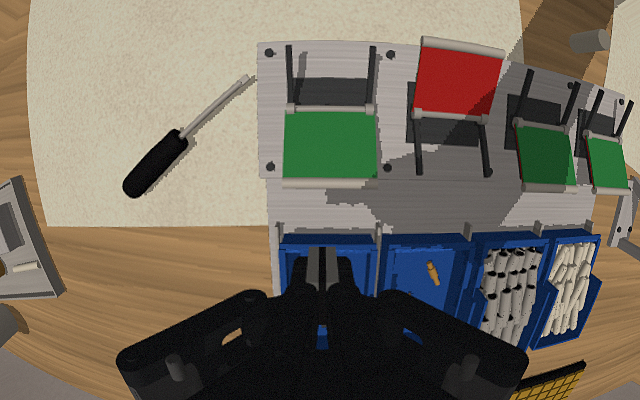

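View pics/s4.png

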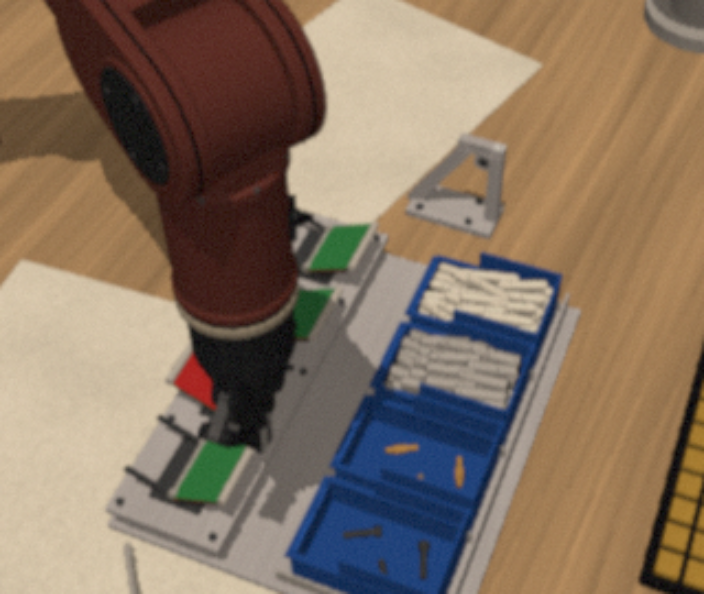

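Tag 2 is over as well. The finger sits about 5 mm too far right (wrist columns: tag 330, finger 322), so I correct that while lowering.

Request:
step_arm --increments '[[[0,0,0,0.5,5,-10,0],[0,0,0,0.5,5.5,-35,0],[0,0,0,0.5,5.5,-60,0],[0,0,0,0.5,5.5,-76,0],[0,0,0,0.5,5.5,-77,0]]]'

```text
t: 9.18
tcp_pos: [0.6659, -0.1837, 0.0623]
tcp_rot: [[-0.996, -0.093, -0.006], [-0.093, 0.996, 0.001], [0.006, 0.002, -1.0]]
wrist_force: [-0.3, 0.0, -0.7]
gripper_width: 0.0002
```

Request:
step_arm --increments '[[[0,0,0,-10,-1,0,0],[0,0,0,-20,-2,0,0],[0,0,0,-30,-3,0,0],[0,0,0,-40,-3.5,0,0],[0,0,0,-50,-4,0,0],[0,0,0,-60,-5,0,0],[0,0,0,-70,-6,0,0],[0,0,0,-80,-7,0,0]]]'

```text
t: 10.18
tcp_pos: [0.5852, -0.1908, 0.0623]
tcp_rot: [[-0.996, -0.093, -0.006], [-0.093, 0.996, 0.001], [0.006, 0.001, -1.0]]
wrist_force: [0.2, -0.4, 0.6]
gripper_width: -0.0004
```

Request:
step_arm --increments '[[[0,0,0,0,0,0,0],[0,0,0,0,0,30,0],[0,0,0,0,0,70,0],[0,0,0,0,0,110,0],[0,0,0,-30,0,150,0],[0,0,0,-70,20,170,0],[0,0,0,-110,30,180,0],[0,0,0,-110,30,180,0]]]'

```text
t: 11.18
tcp_pos: [0.4741, -0.1605, 0.2437]
tcp_rot: [[-0.996, -0.093, -0.003], [-0.093, 0.996, 0.003], [0.003, 0.004, -1.0]]
wrist_force: [0.5, -0.7, -0.7]
gripper_width: 0.0003
```

```bash
python3 - <<'E'
from rig import arm
from h import *
s=arm.sense(); print(s['t'],s['tcp_pos'],s['wrist_force'])
w=arm.capture('top'); p=arm.capture('scene')
for q in (w,p):
    for c,ce,m,a in blobs(q):
        v,u=np.nonzero(m); d=q['depth'][m]; ok=d>0
        x=np.median(toworld(q,u[ok]*1.,v[ok]*1.,d[ok]),0)
        if x[0]>.45 and x[2]<.12: print(c,ce.round(1),a,x.round(3))
    for n in ('bin_rods','bin_sleeves','bin_pins','bin_screws','spacer','bracket','driver'): print(n,[(np.round(d['box']),round(d['confidence'],2)) for d in arm.silhouettes(q,n)[:1]])
cv2.imwrite('pics/t5.png',cv2.resize(w['image'][90:270,220:490,::-1],None,fx=2.9,fy=2.9)); cv2.imwrite('pics/s5.png',cv2.resize(p['image'][80:350,160:480,::-1],None,fx=2.2,fy=2.2))
E
```

```text
11.175 [ 0.474067   -0.16047084  0.24365439] [ 0.45584754 -0.65841756 -0.66142781]
red [406.  206.1] 311 [ 0.564 -0.189  0.063]
red [372.2 210.4] 366 [ 0.555 -0.103  0.064]
green [334.5 195.9] 375 [ 0.596 -0.006  0.063]
green [299.1 199.7] 369 [0.588 0.09  0.063]
bin_rods [(array([295., 146.,  37.,  54.]), 0.98)]
bin_sleeves [(array([328., 142.,  37.,  58.]), 0.94)]
bin_pins [(array([361., 137.,  33.,  56.]), 0.75)]
bin_screws [(array([397., 133.,  36.,  55.]), 0.75)]
spacer [(array([302., 249.,   3.,   8.]), 0.37)]
bracket [(array([245., 180.,  24.,  47.]), 0.63)]
driver [(array([468., 172.,  20.,  14.]), 0.71)]
red [255.5 248.7] 670 [ 0.556 -0.106  0.065]
red [233.1 285.2] 791 [ 0.564 -0.2    0.065]
green [313.5 192.2] 289 [0.589 0.087 0.066]
green [296.3 222.3] 342 [ 0.597 -0.007  0.065]
bin_rods [(array([382., 217.,  74.,  50.]), 0.94)]
bin_sleeves [(array([364., 255.,  72.,  54.]), 0.8)]
bin_pins [(array([349., 292.,  79.,  59.]), 0.6)]
bin_screws [(array([335., 329.,  81.,  64.]), 0.76)]
spacer [(array([266., 187.,  12.,  22.]), 0.47)]
bracket [(array([369., 164.,  47.,  48.]), 0.87)]
driver [(array([226., 364.,  16.,  72.]), 0.95)]
```

View pics/t5.png

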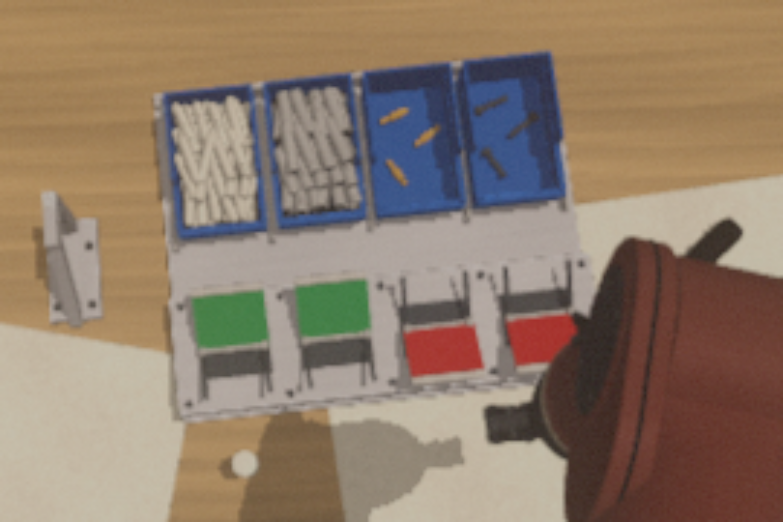

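View pics/s5.png

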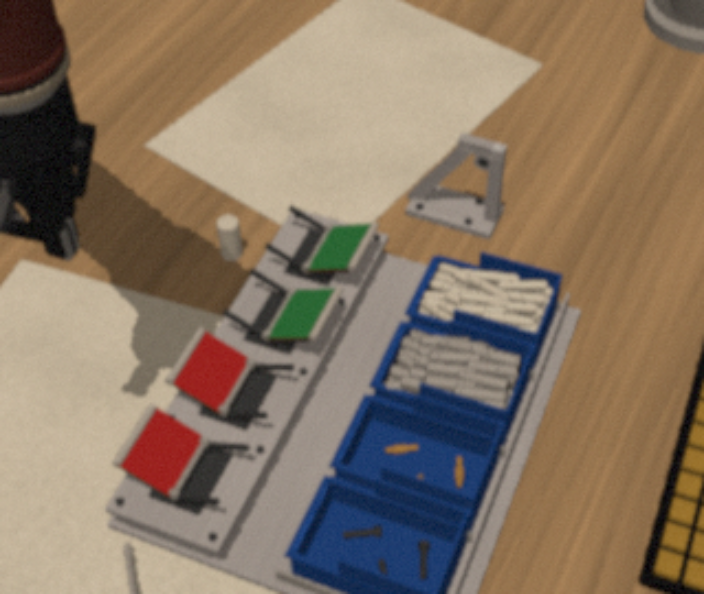

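The pictures show green tags at the rods and sleeves bins and red tags at the pins and screws bins. The leaves lie at the rest height (centres about 64 mm up), and the bins and the other objects are where they were. I hand the job in.

```bash
python3 -c "
from rig import arm
print(arm.job_done())"
```

```text
the job is handed in; nothing more can be done
None
```

I flipped the three wrong tags with the shut fingertip and handed the job in after about 11 s of the 45 s allowed. The rods and sleeves tags went over to green. The screws tag came back to red. I left the pins tag alone because it was already right.

- **Tags:** In the last top and scene pictures, the rods and sleeves tags lie green towards the bins. The pins and screws tags lie red towards the robot. All four leaves rest with their centres about 64 mm above the bench, as expected for leaves lying on their rests.
- **Other things:** The bins, bracket and spacer show in the same places as at the start, within the few pixels by which the detections vary.
- **Forces:** The wrist force stayed under about 1 N at every reading, though I only read it at the end of each move.
- **Checks that disagreed:** In the last top picture the arm hid part of the screwdriver and of the screws tag, so those two rest on the scene picture, which shows both in full and the screwdriver unmoved. The spacer was detected with low confidence (0.37 and 0.47), but it shows standing in both pictures.
- **One offset:** On the screws tag the finger ran about 6 mm off the tag's centre line. The tag still went over cleanly.

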